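# Refit the feed rotor on the apricot portioner

### The job

The blue feed rotor has been washed and lies on its side in the white drain cradle. Stand it upright, foot down, on the green mat and let go of it, then take it afresh by its knob and seat it on the feeder's flatted brass shaft, turned so that the D bore matches the flat (yellow mark to yellow mark), until its foot is fully home on the dark collar; let go. Leave the bowl of apricots, the white bottle, the amber tub and the yellow brush where they are.

Things in the scene. Friction and masses are not known exactly. Their poses are not given: they have to be found in the camera images.
- rotor_mid (a point): The loose blue plastic feed rotor, 117 mm long, about 0.24 kg; point on its axis, 58.5 mm from both ends. z: along the rotor from foot to knob; x: to the side of the bore's flat, marked by yellow stripes on hub, knob side and knob end. From the foot up: flange 64 mm across to 10 mm, six vanes 58 mm across to 46 mm, hub, knob. Starts lying in the cradle, axis level, 52 mm above the table, x up.
- rotor_hub (a point): On the rotor's axis, 68 mm from the foot's underside: middle of the smooth round hub, 40 mm in diameter, free to grip from 50 to 85 mm from the foot. Same axes as rotor_mid.
- rotor_knob (a point): Centre of the rotor's knob, 101 mm from the foot's underside: a block 20 mm thick along x, 36 mm wide along y, 32 mm tall along z (85 to 117 mm). Same axes as rotor_mid.
- rotor_foot (a point): Centre of the underside of the rotor's foot, on its axis; same axes as rotor_mid. The D bore opens here, 50 mm deep: 29 mm diameter with a flat 8.5 mm from the axis on the +x side, the mouth chamfered by 2.5 mm.
- cradle: White plastic drain cradle, fixed, 160 x 100 x 20 mm; origin: centre of its underside. Its x axis points along the lying rotor from foot to knob, level, within 20 degrees of the robot's left (+y). Under the knob (30 to 60 mm along +x) a block 30 mm wide, 42 mm high; beside the foot low bars 28 mm high. The hub is free below and at both sides.
- mat_top (a point): Centre of the top of the green mat, 140 x 140 mm, 4 mm thick, fixed flat on the table. Between it and the robot lie a white ring, a small bowl and a spatula, all under 50 mm high, which do not matter.
- shaft_seat (a point): On the axis of the feeder's upright brass shaft (it does not turn), at the top of the dark 92 mm collar, 56 mm above the table, where the rotor's foot rests when home. z up; x points to the shaft's flat (yellow mark on the collar). The shaft rises 42 mm from here: 26 mm diameter, flat 7 mm from the axis; its top 6 mm taper to 19 mm diameter, flat at 4 mm.
- feeder: Feeder base under the shaft, fixed: steel box 170 x 170 mm, 50 mm high, origin at the centre of its underside (on the shaft axis); on its +x side a white switch panel 45 mm deep, 170 mm wide, 75 mm high, its near face 85 mm from the shaft axis.
- big_bowl: Steel bowl with apricots, 184 mm diameter, 50 mm high, origin centre of underside. To be left alone.
- brush: Yellow-handled brush, 190 mm long, lying along its x axis. To be left alone.
- sanitiser: White bottle with blue cap, 68 mm diameter, 170 mm high, origin centre of underside. To be left alone.
- tub: Amber jar with white lid, 84 mm diameter, 85 mm high, origin centre of underside. To be left alone.
Things that resemble listed ones, but are neither listed nor needed, are in the scene too. Of the things that look like the part that bears rotor_mid, the larger one is meant. Of the things shaped like the part that bears mat_top, the green one is meant.

How it is judged (in metres and radians):
On the way, in this order (a step that is already met when the one before it is completed fails the run):
1. the rotor stands upright on its foot on the green mat, let go (angle between rotor_mid's own z axis and vertical below 0.12 rad and horizontal distance between rotor_foot and mat_top below 0.075 m and z of rotor_foot in the frame of mat_top between -0.003 and 0.005 m and contact force between the fingers and rotor below 0.1 N), for 0.3 s.
2. the rotor is seated fully home on the shaft, flat to flat (z of rotor_foot in the frame of shaft_seat below 0.004 m and horizontal distance between rotor_foot and shaft_seat below 0.004 m and angle between the x axis of rotor_mid and the x axis of shaft_seat, either way round below 0.25 rad and angle between rotor_mid's own z axis and vertical below 0.06 rad), for 0.2 s.
At the end, for the whole second after the job is handed in: The rotor is on the shaft, foot down: underside of the foot within 4 mm of the collar, axes within 4 mm, tilted under 0.06 rad, flat to flat within 0.25 rad, at rest and released (all of step 2 and linear speed of rotor below 0.02 m/s and contact force between the fingers and rotor below 0.1 N); the robot touches nothing.
It fails at once if the bowl of apricots, the white bottle, the amber tub or the yellow brush is shifted by more than 40 mm (distance of any of big_bowl, brush, sanitiser, tub from where it was at the start of the episode above 0.04 m).
It also fails if it takes over 58 s, if anything falls off the work surface, if the arm or the gripper's body presses on something with over 40 N, if the wrist force passes 120 N, or if a joint passes its speed limit or range.

### The arm

A 6-joint arm with a two-finger parallel gripper is mounted at the origin on the work surface. World frame = base frame: x ahead of the robot, y to its left, z up, the work surface at z = 0. Lengths are in mm, angles in rad, forces in N, time in s.
With the tool pointing down it reaches from about 350 to 875 mm from the base axis. Payload 4.2 kg.
Tool frame: the origin (TCP) lies midway between the tips of the shut fingers; the grasp point (between the pads) lies arm.grip_depth behind it (arm.grip_depth is the distance from the TCP to the grasp point, in mm); z points along the fingers, y is the direction in which the jaws open and shut (so a half turn about z gives the same grasp; the last joint's range is limited). The gripper opens to 85 mm and grips with 20 to 120 N. Pads are 22 mm wide; open, the fingers measure 114 mm over their backs; the gripper's body (76 mm by 85 mm) begins 54 mm behind the grasp point. The pads swing forward as they close: fully open they stand 13 mm farther back than shut.
Start: joints at [-0.921, 0.385, 0.008, 0, -1.194, -0.259], TCP at [238.093, -577.85, 231.312] pointing down, gripper open.
Joint ranges: [-3.14, 3.14], [-1.21, 2.06], [-1.07, 1.41], [-3.16, 2.05], [-2.99, -0.16], [-3.1, 3.1]. Speed limits (rad/s): [2.79, 2.79, 3.14, 3.14, 3.14, 3.14].

### API

Orientations are given as a unit quaternion [x, y, z, w].
In Python, from bench import arm gives the robot as it stands.
- The arm moves only by the tool play_rows, never from a script. Its argument "motion" is one flat list of numbers, 7 for each row, row after row: the opening in per cent of the stroke, from 0 (shut) to 100 (fully open), then the shift along the world's x, y, z in cm, then the turn, a rotation vector about the world's x, y, z in degrees. A call has 1 to 5 rows; each row is the pose to reach, as a shift and turn from the pose commanded when the call began; what a row does not reach only later rows make up. A row lasts 1/8 s, in which the tool goes at most 62.5 mm and 10.7 degrees, less where a joint would pass 70% of its speed; a pose out of reach is approached as far as the arm can. A call with a gripper value outside its range is refused whole. The fingers move at their own pace and stop on an object; the grip force is fixed at half the most. Time passes only in rows, so rows that repeat a pose let the fingers close. It gives the time, the measured TCP pose, the force and the opening at its end, in the units of the state.
- arm.read_state(): the state, without advancing time (a new reading comes with each control period).
- arm.get_image(name): name is "scene" or "top" or "wrist"; returns (picture, depth): 480x640x3 uint8, red, green, blue; 480x640 float32, mm along the optical axis (not along the pixel's ray), 0 where there is no reading.
- arm.camera_info(name): a dict with "fovy" (degrees; the focal length in pixels is half the picture's height over the tangent of half this angle, whatever the lens; pixels are square), "cx", "cy" (the principal point, pixels), "k1" (the pictures are not rectified: a ray, as slopes to the right and down, at radius r is drawn at 1 + k1 r^2 times it, then the intrinsics apply), "R" (3x3) and "t" (3): a world point X has camera coordinates R X + t. Camera axes: x right, y down, z forward; pixel columns grow to the right and rows downward; lengths in mm; the calibration is good to about 2 mm. A picture is of the moment at which its call begins: read the wrist's pose just before it. camera_info takes no time and is no camera call; for the wrist camera it gives the pose at the moment of the call.
- arm.job_done(): hands the job in, once; it reports no verdict.
Trained networks look in the newest picture that a camera, given by its name, has taken for a name from the list of things; names that differ only in an ending like _2 or _b are one class to them, and where a whole thing is asked for, a point or a joint stands for the part that bears it (a point fixed in the world has none). Each returns a list of dicts, best first, with "confidence" (0 to 1); they miss things now and then, are a little off and sometimes report something else, mostly with a low value. They report only what shows in the picture. A call takes as long as a camera call. They do not tell look-alikes from the thing itself.
- arm.outline_of(thing, camera): "mask" (480x640 bool, what is visible of it) and "extent" ([left, top, width, height] in pixels, round what is visible of it).
- arm.place_of(thing, camera): "uv" ([column, row] in pixels: a listed point, or the origin of a listed thing).
The state is a dict: "clock": time; "joints": joint angles; "joint_vel": joint speeds; "joint_efforts": joint torques, N m; "position": TCP position; "ee_rot": TCP orientation; "contact_force": force on the tool from outside, world axes, zero at the start; "wrist_torque": the same for the moment, N m; "gripper_width": finger opening in mm.
Only numpy, scipy, OpenCV 4.12 (cv2) and the standard library are available. Lean on these libraries where they do the work, as an engineer would, in place of code of your own. Each camera call takes 0.05 s, during which the arm holds its last target.

## Working session

There is one attempt and no reset: what is moved stays moved. The work goes in short steps, Python scripts to look and compute and a tool call to move; the robot and the scene stay as the last step left them, time stands still between calls to the robot, and variables do not carry over. Pictures are saved under pics/ and viewed, and the job is handed in when it is done.

Besides the shell and the picture viewer there is one more tool, called as name(argument=value, ...) on one line, values as JSON. play_rows: Moves the arm, as the interface text tells. Its arguments: {"type":"object","properties":{"motion":{"type":"array","items":{"type":"number"}}},"required":["motion"]}

```bash
ls; mkdir -p pics; cat > h.py <<'E'
import numpy as np, cv2, json
from bench import arm
def K(name):
    i=arm.camera_info(name); f=240/np.tan(np.radians(i['fovy'])/2)
    return i,f
def undist(i,f,uv):
    p=np.atleast_2d(np.array(uv,float)); s=(p-[i['cx'],i['cy']])/f
    o=s.copy()
    for _ in range(30):
        r2=(o**2).sum(1,keepdims=True); o=s/(1+i['k1']*r2)
    return o
def ray(name,uv,i=None):
    f=240/np.tan(np.radians((i or arm.camera_info(name))['fovy'])/2); i=i or arm.camera_info(name)
    o=undist(i,f,uv); R=np.array(i['R']);t=np.array(i['t'])
    d=np.c_[o,np.ones(len(o))]@R; c=-R.T@t
    return c,d
def at_z(name,uv,z,i=None):
    c,d=ray(name,uv,i); return c+d*((z-c[2])/d[:,2:3])
def with_depth(name,uv,dep,i=None):
    c,d=ray(name,uv,i); return c+d*np.asarray(dep).reshape(-1,1)
def project(name,X,i=None):
    i=i or arm.camera_info(name); f=240/np.tan(np.radians(i['fovy'])/2)
    p=np.atleast_2d(X)@np.array(i['R']).T+np.array(i['t']); s=p[:,:2]/p[:,2:]
    r2=(s**2).sum(1,keepdims=True); return s*(1+i['k1']*r2)*f+[i['cx'],i['cy']]
def save(n,im,scale=1):
    im=cv2.cvtColor(im,cv2.COLOR_RGB2BGR)
    if scale!=1: im=cv2.resize(im,None,fx=scale,fy=scale,interpolation=cv2.INTER_CUBIC)
    cv2.imwrite('pics/'+n+'.png',im)
E
python3 - <<'E'
from h import *
for n in ['scene','top','wrist']:
    im,d=arm.get_image(n); save(n+'0',im); np.save(n+'0d.npy',d); np.save(n+'0.npy',im)
    i=arm.camera_info(n); print(n,{k:np.round(np.array(v),3).tolist() for k,v in i.items()})
    for t in ['rotor_mid','rotor_hub','rotor_knob','rotor_foot','cradle','mat_top','shaft_seat','feeder']:
        for r in arm.place_of(t,n)[:3]: print(t,np.round(r['uv'],1),round(r['confidence'],2))
print(arm.read_state()); print(arm.grip_depth)
E
```

```text
pics
scene {'fovy': 45.98, 'cx': 316.466, 'cy': 235.524, 'k1': -0.145, 'R': [[0.248, 0.969, -0.003], [0.654, -0.169, -0.737], [-0.715, 0.181, -0.676]], 't': [-78.718, -286.361, 1746.991]}
rotor_mid [456.8 227.2] 0.82
rotor_mid [367.  195.7] 0.64
rotor_hub [359.6 194.6] 0.73
rotor_hub [457.1 226.5] 0.64
rotor_knob [469.8 219.5] 0.69
rotor_knob [364.3 192.2] 0.67
rotor_foot [364.8 202. ] 0.63
rotor_foot [433.  237.6] 0.59
cradle [450.4 241. ] 0.55
mat_top [340.2 250.6] 0.77
mat_top [138.6 218.2] 0.67
shaft_seat [219.3 267.5] 0.83
feeder [222.5 282.3] 0.91
top {'fovy': 44.938, 'cx': 323.554, 'cy': 241.356, 'k1': 0.003, 'R': [[0.005, -1.0, -0.01], [-0.988, -0.004, -0.153], [0.153, 0.01, -0.988]], 't': [-22.49, 500.992, 1441.943]}
rotor_mid [262.6 304.1] 0.96
rotor_mid [202.6 223.9] 0.94
rotor_mid [426.6 226.9] 0.46
rotor_hub [262.8 309.4] 0.88
rotor_hub [199.3 225.6] 0.62
rotor_knob [185.5 223.9] 0.9
rotor_knob [259.6 318.8] 0.77
rotor_foot [267.7 294.2] 0.83
rotor_foot [222.3 212.7] 0.69
cradle [204. 227.] 0.7
mat_top [316.5 245.2] 0.82
mat_top [497.2 337.6] 0.79
mat_top [201.3 223. ] 0
[... 354 characters left out ...]
583e-01,  7.91164412e-03, -2.81410318e-06,
       -1.19401313e+00, -2.58611178e-01]), 'joint_vel': array([-1.16231109e-03, -1.01866974e-03,  7.42113281e-05,  1.69048981e-03,
       -3.91218527e-04,  8.65138248e-04]), 'joint_efforts': array([-3.36531530e-04, -3.92093253e+01,  1.88610971e+01,  4.19066146e+00,
       -4.24841210e-04, -2.37683494e-06]), 'position': array([ 238.08968615, -577.85249597,  231.31768543]), 'ee_rot': array([-1.94146926e-01,  9.80972462e-01,  1.80804513e-06,  5.73503919e-07]), 'contact_force': array([-0.89505144,  0.13761811,  0.25895311]), 'wrist_torque': array([-3.32020359e-05,  4.27905551e-02,  3.79606218e-03]), 'gripper_width': 85.43263213481029}
18.700000000000003
```

View pics/scene0.png

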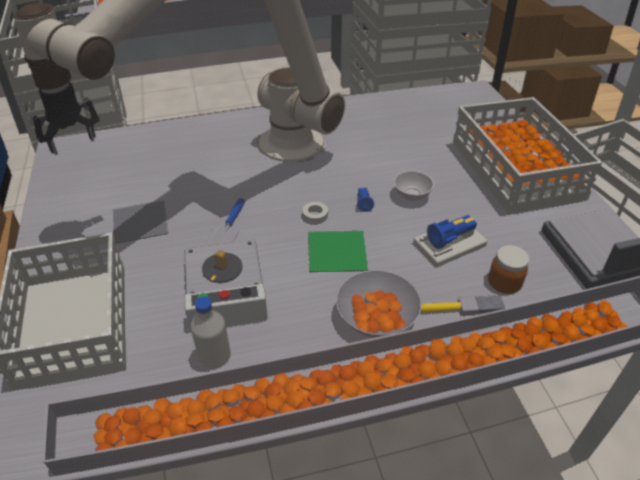

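View pics/top0.png

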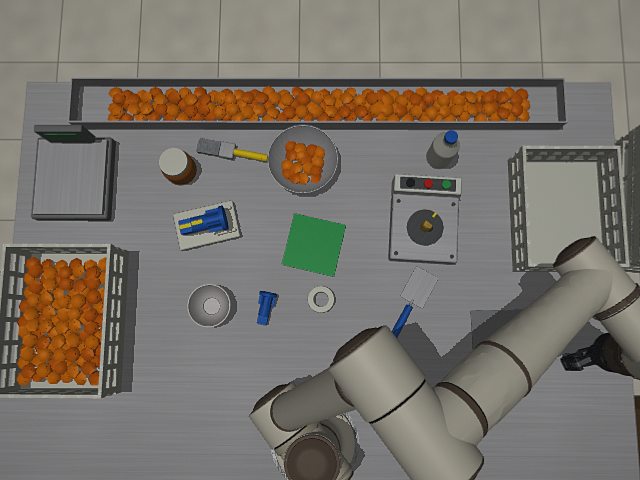

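Candidates for the rotor in the top view are the large blue one in the white cradle at (205,221) and a small look-alike at (266,307). The larger one in the cradle is meant. For the mat, the green one is at (314,245) and a grey look-alike at (497,337), so I take the green. I'll check both in a close crop and measure.

```bash
python3 - <<'E'
from h import *
im=np.load('top0.npy');d=np.load('top0d.npy')
a=cv2.resize(im[185:265,150:260],None,fx=5,fy=5,interpolation=cv2.INTER_CUBIC)
b=cv2.resize(im[165:275,375:475],None,fx=4,fy=4,interpolation=cv2.INTER_CUBIC)
a=cv2.resize(a,(550,400)); 
save('cropA',a);save('cropB',b)
hsv=cv2.cvtColor(im,cv2.COLOR_RGB2HSV)
# green mat
m=cv2.inRange(hsv,(50,100,50),(80,255,255)); m[:,400:]=0
n,l,s,c=cv2.connectedComponentsWithStats(m); k=1+s[1:,4].argmax(); 
cnt=cv2.findContours((l==k).astype('uint8'),0,1)[0][0]; box=cv2.minAreaRect(cnt)
print('mat',at_z('top',[box[0]],4), at_z('top',cv2.boxPoints(box),4).round(0).tolist())
# brass yellow mark etc
for nme,(x0,y0,x1,y1) in dict(rot=(165,190,245,250),sh=(395,200,455,262)).items():
    y=np.zeros(m.shape,'uint8'); y[y0:y1,x0:x1]=cv2.inRange(hsv,(20,120,100),(35,255,255))[y0:y1,x0:x1]
    n,l,s,c=cv2.connectedComponentsWithStats(y)
    for k in range(1,n):
        if s[k,4]>3: print(nme,c[k].round(1),s[k].tolist(), 'depthpt',with_depth('top',[c[k]],np.median(d[l==k])).round(1))
# blue
bl=np.zeros(m.shape,'uint8'); bl[190:250,165:245]=cv2.inRange(hsv,(105,120,40),(125,255,255))[190:250,165:245]
vv,uu=np.nonzero(bl); P=with_depth('top',np.c_[uu,vv],d[vv,uu]); ok=(P[:,2]>15)&(P[:,2]<110)
print('blue',P[ok].min(0),P[ok].max(0)); print(cv2.minAreaRect(P[ok][:,:2].astype('float32')))
q=at_z('top',[[425,229.2]],56);print('seat net',q); print('hub net',at_z('top',[[199.3,225.6]],52),'mid',at_z('top',[[202.6,223.9]],52),'knob',at_z('top',[[185.5,223.9]],52),'foot',at_z('top',[[222.3,212.7]],52))
print('scene: mid',at_z('scene',[[456.8,227.2]],52),'hub',at_z('scene',[[457.1,226.5]],52),'knob',at_z('scene',[[469.8,219.5]],52),'foot',at_z('scene',[[433,237.6]],52),'seat',at_z('scene',[[219.3,267.5]],56))
E
```

```text
mat [[498.43906758   6.63087405   4.        ]] [[447.0, 90.0, 4.0], [583.0, 60.0, 4.0], [551.0, -77.0, 4.0], [416.0, -46.0, 4.0]]
rot [196.4 221.9] [191, 220, 12, 5, 39] depthpt [[544.4 299.3  70.7]]
rot [184.4 225.8] [179, 223, 12, 6, 42] depthpt [[536.  331.4  61.7]]
sh [433.9 214.7] [432, 213, 5, 5, 15] depthpt [[ 568.4 -300.2   53.4]]
sh [427.3 224.3] [424, 220, 8, 9, 43] depthpt [[ 535.3 -275.2   97.4]]
blue [517.16684553 224.95287471  24.17076964] [586.96030863 348.07988612  89.99765326]
((546.0810546875, 287.7740478515625), (60.66741180419922, 116.7164306640625), 12.767267227172852)
seat net [[ 530.41363632 -276.28119803   56.        ]]
hub net [[538.32416238 295.91376936  52.        ]] mid [[542.74945277 287.66995832  52.        ]] knob [[542.59232097 331.26542854  52.        ]] foot [[571.97655834 238.40273627  52.        ]]
scene: mid [[542.33440253 298.97068348  52.        ]] hub [[540.13027993 300.80550567  52.        ]] knob [[523.86458104 343.43678999  52.        ]] foot [[562.5207761 226.6633833  52.       ]] seat [[ 538.00915274 -282.981537     56.        ]]
```

View pics/cropA.png

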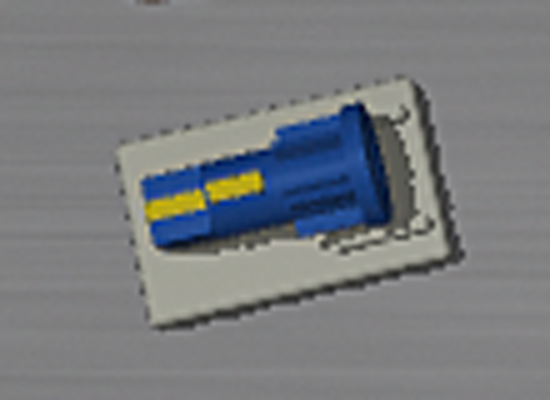

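View pics/cropB.png

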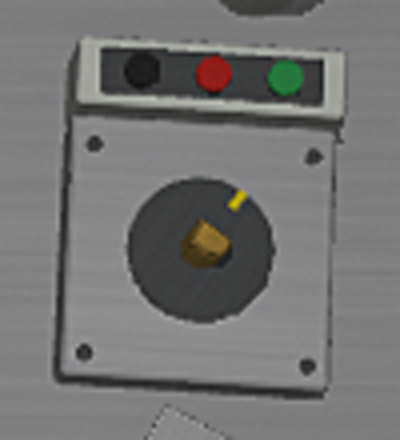

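The close crop confirms the choice: the large rotor has its yellow stripe up, knob at left (+y) and foot at right. The collar's yellow mark is at crop (238,200), toward +x/−y. My plan is to grip the hub with the jaws across the axis and the tool leaning about 30°, swing it upright, then re-grip the knob from above. Moving toward the cradle first.

play_rows(motion=[100,2,6,0,0,0,6,100,4,12,0,0,0,12,100,6,18,0,0,0,17,100,8,24,0,0,0,22,100,10,29,0,0,0,27])

```text
clock: 1.98
position: [338.4, -286.0, 231.7]
ee_rot: [-0.419, 0.908, -0.0, 0.0]
contact_force: [0.3, 0.4, 1.0]
gripper_width: 85.1
```

play_rows(motion=[100,2,6,0,0,0,6,100,4,12,0,0,0,12,100,6,18,0,0,0,17,100,8,24,0,0,0,22,100,10,29,0,0,0,27])

```text
clock: 2.6
position: [438.4, 4.4, 232.0]
ee_rot: [-0.62, 0.785, -0.0, 0.001]
contact_force: [0.7, -0.4, 0.1]
gripper_width: 85.5
```

play_rows(motion=[100,2,6,0,0,0,6,100,4,12,0,0,0,12,100,6,18,0,0,0,17,100,8,24,0,0,0,22,100,10.4,29.3,0,0,0,26.6])

```text
clock: 3.22
position: [542.4, 297.3, 231.6]
ee_rot: [0.784, -0.621, 0.0, -0.0]
contact_force: [1.0, 0.3, 1.4]
gripper_width: 85.5
```

```bash
cat > look.py <<'E'
from h import *
import sys
def st():
    s=arm.read_state(); print('t',round(s['clock'],2),'pos',s['position'].round(1),'q',s['joints'].round(2),'rot',s['ee_rot'].round(4),'F',s['contact_force'].round(1),'w',round(s['gripper_width'],1)); return s
if __name__=='__main__':
    st(); i=arm.camera_info('wrist'); im,d=arm.get_image('wrist'); n=sys.argv[1]; save(n,im); np.savez(n,im=im,d=d,**{k:np.array(v) for k,v in i.items()})
    for t in sys.argv[2:]:
        for r in arm.place_of(t,'wrist')[:3]: print(t,np.round(r['uv'],1),round(r['confidence'],2))
E
python3 look.py w1 rotor_hub rotor_knob rotor_foot cradle
```

```text
t 3.23 pos [542.4 297.3 231.6] q [ 0.76  0.37 -0.01  0.   -1.19 -0.53] rot [ 7.837e-01 -6.212e-01  1.000e-04 -3.000e-04] F [1.  0.3 1.4] w 85.5
rotor_hub [595.9  80.3] 0.91
rotor_hub [315.  212.5] 0.69
rotor_knob [314.4 251.7] 0.72
rotor_knob [611.1  97.3] 0.68
rotor_foot [310.3 127.2] 0.68
```

View pics/w1.png

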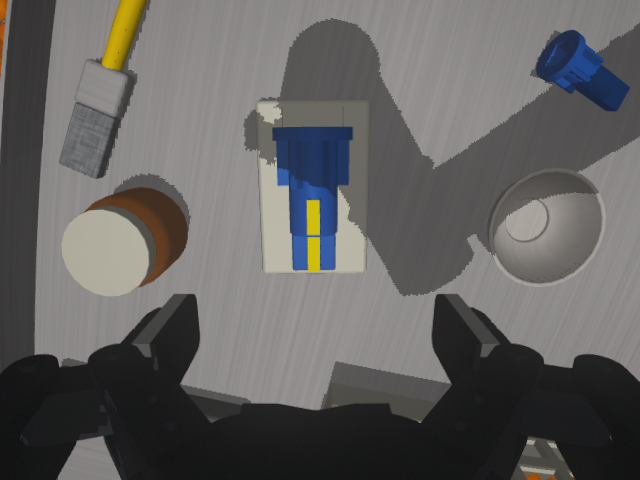

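The wrist view shows the large rotor centred near column 315, knob end at row 270, flange at row 130, stripe facing up. The small look-alike is at (585,70), and the tub (110,250) is clear of the jaws. Measuring the axis and hub now.

```bash
cat > meas1.py <<'E'
from h import *
z=np.load('w1.npz'); i={k:z[k] for k in ['fovy','cx','cy','k1','R','t']}; i={k:(float(v) if v.ndim==0 else v) for k,v in i.items()}
im=z['im'];d=z['d']; hsv=cv2.cvtColor(im,cv2.COLOR_RGB2HSV)
roi=np.zeros(d.shape,'uint8'); roi[110:280,255:370]=1
y=cv2.inRange(hsv,(22,120,60),(35,255,255))*roi; b=(cv2.inRange(hsv,(105,120,30),(125,255,255))|y)*roi
v,u=np.nonzero(b>0); P=with_depth('w',np.c_[u,v],d[v,u],i); ok=(d[v,u]>0)&(P[:,2]>35)&(P[:,2]<100)
r=cv2.minAreaRect(P[ok][:,:2].astype('float32')); print('rect',r,P[ok].min(0),P[ok].max(0))
v,u=np.nonzero(y>0); Y=with_depth('w',np.c_[u,v],d[v,u],i); Y=Y[d[v,u]>0]; Y=Y[(Y[:,2]>50)&(Y[:,2]<85)]
c=Y.mean(0); w=np.linalg.svd((Y-c)[:,:2])[2][0]; w*=np.sign(w[1]); print('stripe c',c,'yaw',np.degrees(np.arctan2(w[1],w[0])))
s=(Y-c)[:,:2]@w; print('stripe ends',c[:2]+w*np.percentile(s,1),c[:2]+w*np.percentile(s,99),'z',np.percentile(Y[:,2],[5,50,95]))
end=c[:2]+w*np.percentile(s,99.5); print('hub',end-w*49, 'knob', end-w*16,'foot',end-w*117)
# top-lit line of axis at several stations
E
python3 meas1.py
```

```text
rect ((547.3512573242188, 287.85247802734375), (59.962013244628906, 116.50941467285156), 13.392709732055664) [517.15398612 224.27638595  52.70677803] [589.54324718 347.00521238  86.43436785]
stripe c [540.78087512 313.07859174  68.79105111] yaw 103.80089301454657
stripe ends [547.78282532 284.57367485] [533.2224037  343.84910471] z [62.80684372 72.16371302 74.2811641 ]
hub [544.86780925 296.44069594] knob [536.99570566 328.48800449] foot [561.08911362 230.40381772]
```

play_rows(motion=[100,-0.2,1,-2.7,-9.7,-2.4,0,100,-0.4,2,-5.5,-19.5,-4.7,0,100,-0.7,4.1,-11,-29.2,-7.1,0,100,-0.7,4.1,-11,-29.2,-7.1,0,100,-0.7,4.1,-11,-29.2,-7.1,0])

```text
clock: 4.1
position: [535.6, 335.6, 122.2]
ee_rot: [0.756, -0.602, 0.205, 0.159]
contact_force: [-0.1, 0.0, 1.8]
gripper_width: 85.3
```

```bash
python3 look.py w2
```

```text
t 4.1 pos [535.6 335.6 122.2] q [ 0.98  0.62 -0.13  0.4  -1.22 -0.97] rot [ 0.7557 -0.6016  0.2047  0.1587] F [-0.1  0.   1.8] w 85.3
```

View pics/w2.png

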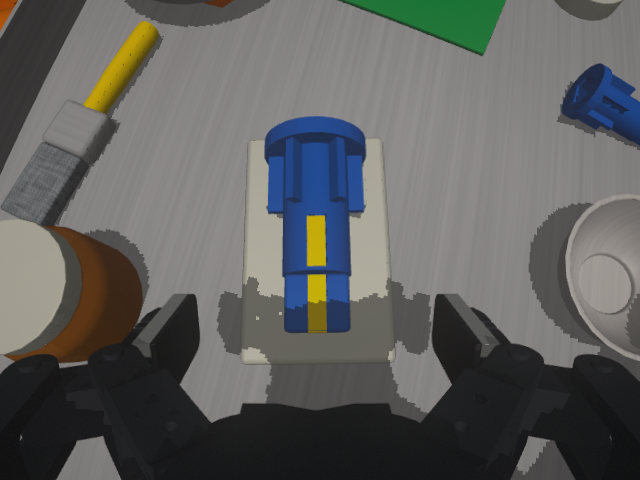

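The gripper straddles the rotor symmetrically (axis at column 317), with tub and bowl clear. Approaching along the tool axis and closing on the hub.

play_rows(motion=[100,0.4,-1.6,-2.9,0,0,0,100,0.8,-3.2,-5.8,0,0,0,100,1.2,-4.9,-8.7,0,0,0,100,1.2,-4.9,-8.7,0,0,0,100,1.2,-4.9,-8.7,0,0,0])

```text
clock: 4.78
position: [548.9, 288.4, 38.4]
ee_rot: [0.756, -0.602, 0.205, 0.155]
contact_force: [-0.3, -0.0, 0.5]
gripper_width: 85.3
```

```bash
python3 look.py w3
```

```text
t 4.78 pos [548.9 288.4  38.4] q [ 0.91  0.68 -0.29  0.48 -1.   -1.03] rot [ 0.7556 -0.6025  0.2049  0.1552] F [-0.3 -0.   0.5] w 85.3
```

View pics/w3.png

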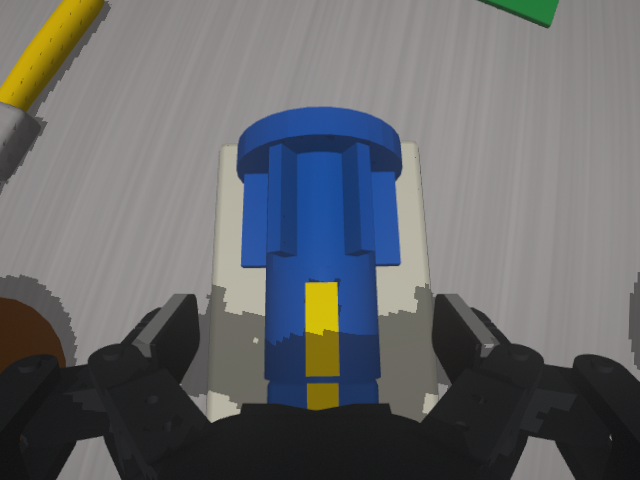

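Aligned, axis column 321 between the pads at 180 and 450. Closing.

play_rows(motion=[0,0,0,0,0,0,0,0,0,0,0,0,0,0,0,0,0,0,0,0,0,0,0,0,0,0,0,0])

```text
clock: 5.32
position: [547.2, 287.8, 34.9]
ee_rot: [0.756, -0.601, 0.205, 0.159]
contact_force: [-1.2, 1.7, 4.5]
gripper_width: 38.7
```

play_rows(motion=[0,0,0,0,0,0,0,0,0,0,0,0,0,0,0,0,0,0,0,0,0])

```text
clock: 5.7
position: [547.3, 287.8, 34.9]
ee_rot: [0.756, -0.601, 0.205, 0.158]
contact_force: [-3.1, 2.2, 5.8]
gripper_width: 38.6
```

```bash
python3 look.py w4
```

```text
t 5.7 pos [547.3 287.8  34.9] q [ 0.91  0.68 -0.29  0.48 -1.   -1.03] rot [ 0.756  -0.6011  0.205   0.1585] F [-3.1  2.2  5.8] w 38.6
```

View pics/w4.png

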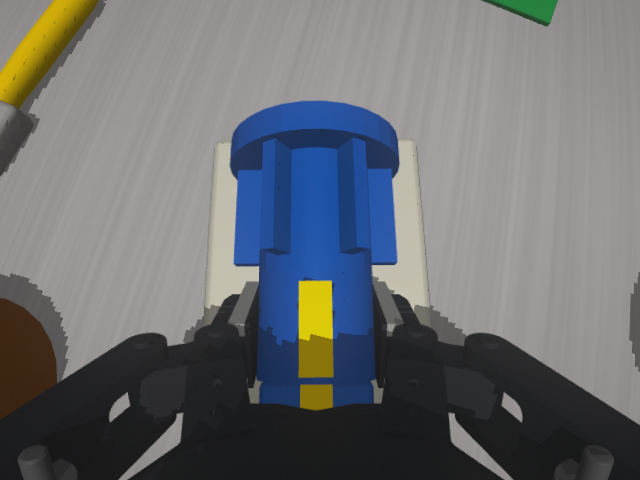

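Gripped at 38.6 mm, with the pads on the hub. Lifting, then swinging upright on the way to the mat.

play_rows(motion=[0,0,0,3,0,0,0,0,0,0,7,0,0,0,0,0,-1,11,9.7,2.4,0,0,-1,-4,13,19.4,4.7,0,0,-2,-8,13,29.2,7.1,0])

```text
clock: 6.38
position: [527.1, 207.5, 165.5]
ee_rot: [0.783, -0.622, -0.002, -0.004]
contact_force: [0.4, -2.5, -3.6]
gripper_width: 38.6
```

```bash
python3 look.py w5
```

```text
t 6.38 pos [527.1 207.5 165.5] q [ 0.66  0.34 -0.23 -0.01 -0.99 -0.43] rot [ 0.783  -0.622  -0.0015 -0.0036] F [ 0.4 -2.5 -3.6] w 38.6
```

View pics/w5.png

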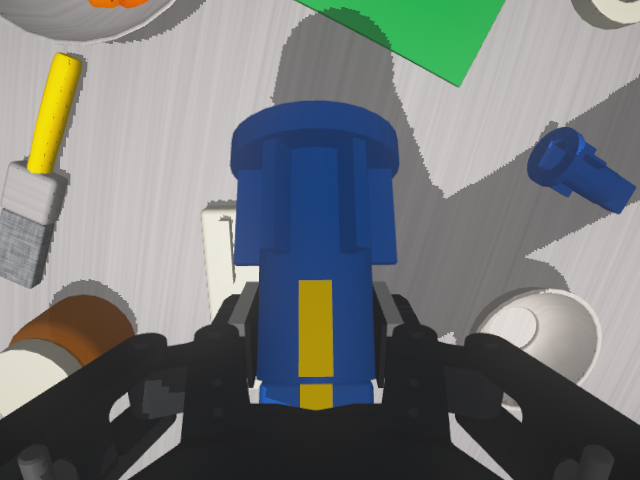

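The rotor is firmly held with no slip. Continuing the swing.

play_rows(motion=[0,-0.7,-3,0,9.7,2.35,0,0,-1.4,-6,0,19.4,4.7,0,0,-2,-9,0,29.2,7.05,0])

```text
clock: 6.8
position: [506.4, 116.7, 164.1]
ee_rot: [0.755, -0.601, -0.206, -0.161]
contact_force: [-0.0, -1.2, -4.8]
gripper_width: 38.7
```

```bash
python3 -c "
from look import *
st()"
```

```text
t 6.8 pos [506.4 116.7 164.1] q [ 0.19  0.35 -0.13 -0.58 -1.18  0.28] rot [ 0.7554 -0.6007 -0.2065 -0.1611] F [-0.  -1.2 -4.8] w 38.7
```

play_rows(motion=[0,-0.7,-3,0,9.7,2.35,0,0,-1.4,-6,0,19.4,4.7,0,0,-2,-9.4,0,29.2,7.05,0,0,-2,-9.4,0,29.2,7.05,0,0,-2,-9.4,0,29.2,7.05,0])

```text
clock: 7.42
position: [487.0, 22.9, 163.1]
ee_rot: [0.677, -0.54, -0.395, -0.307]
contact_force: [-0.3, 0.5, -2.4]
gripper_width: 38.9
```

```bash
python3 look.py w6; python3 - <<'E'
from h import *
im,d=arm.get_image('scene'); save('s6',im[130:330,230:500],2.5)
im,d=arm.get_image('top'); save('t6',im[160:320,220:420],3)
E
```

```text
t 7.42 pos [487.   22.9 163.1] q [-0.22  0.55 -0.02 -0.89 -1.63  0.7 ] rot [ 0.6766 -0.5401 -0.3953 -0.307 ] F [-0.3  0.5 -2.4] w 38.9
```

View pics/s6.png

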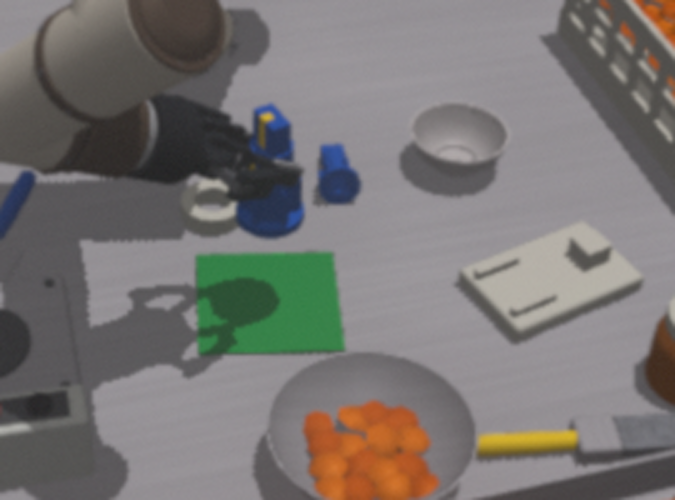

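View pics/w6.png

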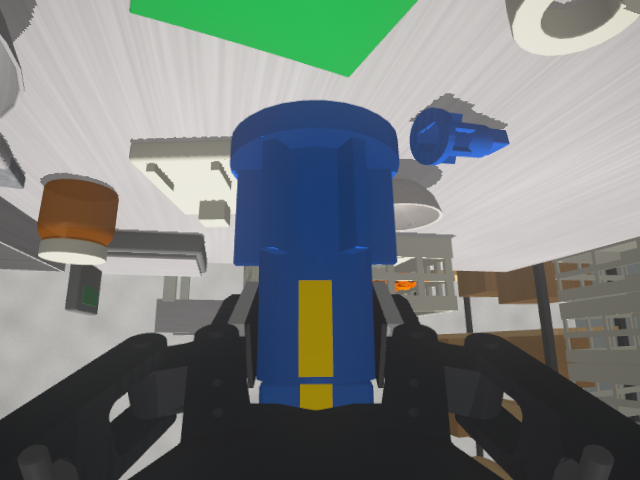

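The rotor hangs upright over the mat. Its calculated foot height is about 105 mm. Descending to just above the mat.

play_rows(motion=[0,0,0,-4,0,0,0,0,0,0,-8,0,0,0,0,0,0,-9.5,0,0,0,0,0,0,-9.5,0,0,0,0,0,0,-9.5,0,0,0])

```text
clock: 8.2
position: [488.0, 23.3, 70.8]
ee_rot: [0.678, -0.538, -0.394, -0.308]
contact_force: [0.9, 0.3, -2.0]
gripper_width: 38.4
```

```bash
python3 look.py w7; python3 - <<'E'
from h import *
im,d=arm.get_image('scene'); save('s7',im[160:290,270:440],4)
im,d=arm.get_image('top'); save('t7',im[180:300,240:400],4)
E
```

```text
t 8.2 pos [488.   23.3  70.8] q [-0.22  0.69 -0.06 -0.89 -1.51  0.84] rot [ 0.6785 -0.5383 -0.3937 -0.3081] F [ 0.9  0.3 -2. ] w 38.4
```

View pics/s7.png

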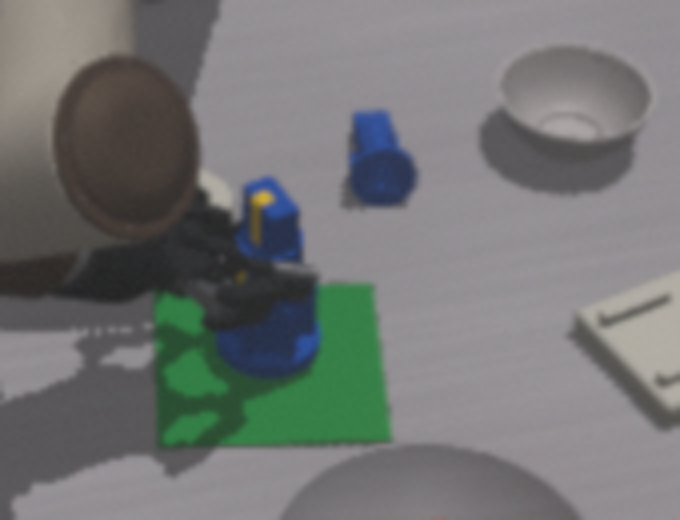

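View pics/w7.png

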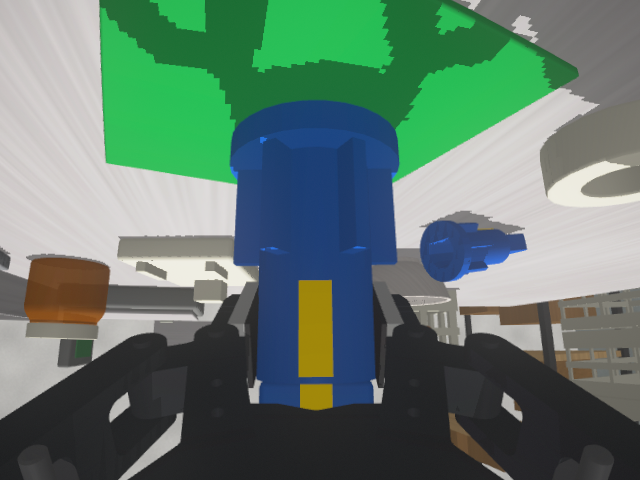

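About 6–8 mm is left by calculation, and the foot is well over the mat. Lowering gently while watching the force.

play_rows(motion=[0,0,0,-0.3,0,0,0,0,0,0,-0.5,0,0,0,0,0,0,-0.5,0,0,0,0,0,0,-0.5,0,0,0])

```text
clock: 8.85
position: [487.1, 23.1, 64.2]
ee_rot: [0.677, -0.539, -0.395, -0.308]
contact_force: [0.3, 0.1, -2.4]
gripper_width: 38.5
```

play_rows(motion=[0,0,0,-0.1,0,0,0,0,0,0,-0.1,0,0,0])

```text
clock: 9.1
position: [487.1, 23.2, 63.2]
ee_rot: [0.677, -0.539, -0.395, -0.308]
contact_force: [0.0, 1.9, -2.4]
gripper_width: 38.8
```

play_rows(motion=[0,0,0,-0.1,0,0,0,0,0,0,-0.1,0,0,0])

```text
clock: 9.35
position: [487.1, 23.2, 62.4]
ee_rot: [0.677, -0.539, -0.395, -0.308]
contact_force: [0.6, 0.5, -1.7]
gripper_width: 38.2
```

play_rows(motion=[0,0,0,-0.1,0,0,0,0,0,0,-0.1,0,0,0])

```text
clock: 9.6
position: [487.0, 23.4, 62.2]
ee_rot: [0.677, -0.538, -0.395, -0.308]
contact_force: [-0.3, 0.2, 3.9]
gripper_width: 38.5
```

Contact occurred where predicted (+6 N change at z 62.2). Releasing.

play_rows(motion=[30,0,0,0,0,0,0,60,0,0,0,0,0,0,100,0,0,0,0,0,0,100,0,0,0,0,0,0,100,0,0,0,0,0,0])

```text
clock: 10.22
position: [487.1, 23.1, 61.1]
ee_rot: [0.677, -0.539, -0.395, -0.308]
contact_force: [0.2, 0.1, 0.4]
gripper_width: 85.6
```

```bash
python3 look.py w8; python3 - <<'E'
from h import *
im,d=arm.get_image('scene'); save('s8',im[160:290,270:440],4)
E
```

```text
t 10.22 pos [487.1  23.1  61.1] q [-0.22  0.7  -0.06 -0.89 -1.5   0.85] rot [ 0.6774 -0.5391 -0.3949 -0.3076] F [0.2 0.1 0.4] w 85.6
```

View pics/w8.png

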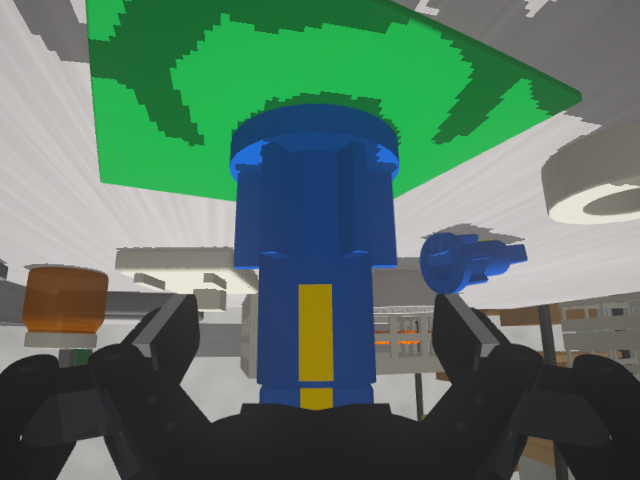

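View pics/s8.png

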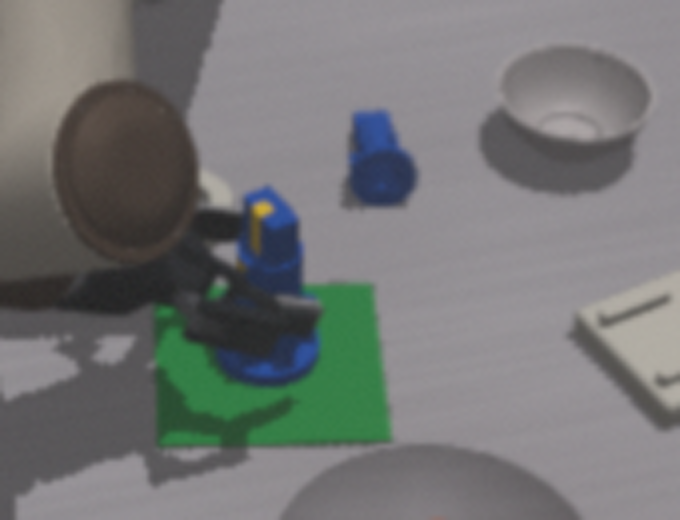

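Fingers open, rotor standing on the mat, no contact force. Backing straight out along the tool axis.

play_rows(motion=[100,0.6,-2.5,1.5,0,0,0,100,1.4,-5.9,3.5,0,0,0,100,2.4,-10.1,6,0,0,0,100,2.4,-10.1,9,0,0,0,100,2.4,-10.1,14,0,0,0])

```text
clock: 10.95
position: [510.5, -78.1, 200.8]
ee_rot: [0.676, -0.54, -0.397, -0.307]
contact_force: [0.7, 0.3, -0.7]
gripper_width: 85.5
```

```bash
python3 look.py w9 rotor_knob
```

```text
t 10.95 pos [510.5 -78.1 200.8] q [-0.36  0.59  0.17 -0.83 -1.81  0.67] rot [ 0.676  -0.5397 -0.3966 -0.3073] F [ 0.7  0.3 -0.7] w 85.5
rotor_knob [313.7 171.8] 0.9
rotor_knob [444.3 153.8] 0.77
```

View pics/w9.png

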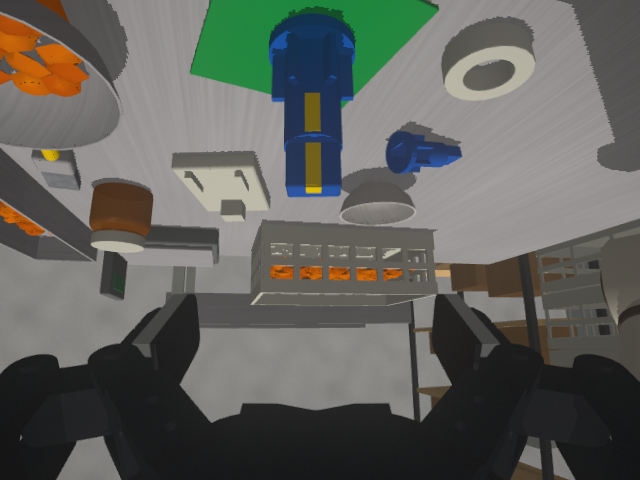

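The rotor stands at image column 313 on the mat. Computing the turn to tool-down with the jaws along rotor x, and measuring the knob.

```bash
python3 - <<'E'
from h import *
from scipy.spatial.transform import Rotation as R
s=arm.read_state(); R0=R.from_quat(s['ee_rot'])
y=np.radians(103.6); ty=np.array([np.cos(y),np.sin(y),0]); tz=np.array([0,0,-1.]); tx=np.cross(ty,tz)
T=R.from_matrix(np.c_[tx,ty,tz]); print('rv',np.degrees((T*R0.inv()).as_rotvec()).round(2), np.degrees((T*R0.inv()).magnitude()))
z=np.load('w9.npz'); i={k:z[k] for k in ['fovy','cx','cy','k1','R','t']}; i={k:(float(v) if v.ndim==0 else v) for k,v in i.items()}
print('knob at z105',at_z('w',[[313.7,171.8]],105,i))
im=z['im'];d=z['d'];hsv=cv2.cvtColor(im,cv2.COLOR_RGB2HSV)
roi=np.zeros(d.shape,'uint8'); roi[0:200,262:362]=1
b=cv2.inRange(hsv,(105,120,30),(125,255,255))*roi; v,u=np.nonzero(b); P=with_depth('w',np.c_[u,v],d[v,u],i); P=P[d[v,u]>0]
k=P[P[:,2]>112]; print('top face',k.mean(0),np.percentile(k,[2,98],axis=0))
k=P[(P[:,2]>60)&(P[:,2]<86)]; 
A=np.c_[2*k[:,:2],np.ones(len(k))]; sol=np.linalg.lstsq(A,(k[:,:2]**2).sum(1),rcond=None)[0]; print('hub circle',sol[:2],np.sqrt(sol[2]+(sol[:2]**2).sum()),len(k))
E
```

```text
rv [-55.95  34.4  -80.79] 104.11806940798509
knob at z105 [[489.79154841  11.66162747 105.        ]]
top face [493.0362707    0.78556481 118.89991027] [[475.95417718  -7.39785481 112.25470215]
 [510.01096759  15.28418689 122.08609104]]
hub circle [491.42783054   6.2041224 ] 19.846995450885206 1332
```

The hub circle fits at (491.4, 6.2), radius 19.8 mm, which agrees with the calculation. Turning tool-down over it.

play_rows(motion=[100,0,0,2,-5.6,3.4,-8.1,100,0,1,4,-11.2,6.9,-16.2,100,-0.5,2,5,-16.8,10.3,-24.2,100,-0.7,3,5,-22.4,13.8,-32.3,100,-1,4,5,-28,17.2,-40.4])

```text
clock: 11.68
position: [500.8, -37.9, 251.7]
ee_rot: [-0.438, 0.854, 0.219, 0.173]
contact_force: [-0.7, -0.6, -0.5]
gripper_width: 85.1
```

play_rows(motion=[100,-0.2,1,0,-5.6,3.4,-8.1,100,-0.4,2,0,-11.2,6.9,-16.2,100,-0.6,3,0,-16.8,10.3,-24.2,100,-0.8,4,0,-22.4,13.8,-32.3,100,-0.9,4.4,0,-28,17.2,-40.4])

```text
clock: 12.3
position: [491.4, 6.7, 251.7]
ee_rot: [-0.121, 0.993, 0.006, 0.007]
contact_force: [0.4, -0.8, -0.1]
gripper_width: 85.1
```

```bash
python3 look.py w10 rotor_knob
```

```text
t 12.3 pos [491.4   6.7 251.7] q [ 0.34  0.13 -0.28 -0.01 -1.14 -1.66] rot [-0.1208  0.9926  0.0063  0.0067] F [ 0.4 -0.8 -0.1] w 85.1
rotor_knob [497.1  31.1] 0.81
rotor_knob [311.8 219.1] 0.76
```

View pics/w10.png

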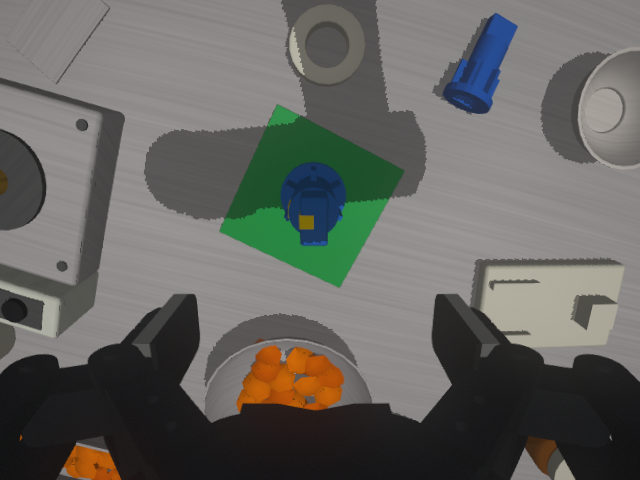

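Tool is over the knob with the jaws along the stripe direction (knob at (312,230), stripe on its left). Descending.

play_rows(motion=[100,0,0,-5,0,0,0,100,0,0,-10,0,0,0,100,0,0,-13,0,0,0,100,0,0,-13,0,0,0])

```text
clock: 12.9
position: [490.2, 5.2, 119.2]
ee_rot: [-0.123, 0.992, 0.008, 0.004]
contact_force: [0.3, 0.1, 1.0]
gripper_width: 85.1
```

```bash
python3 look.py w11 rotor_knob
```

```text
t 12.9 pos [490.2   5.2 119.2] q [ 0.33  0.27 -0.47 -0.02 -0.82 -1.65] rot [-0.1227  0.9924  0.0078  0.0044] F [0.3 0.1 1. ] w 85.1
rotor_knob [316.9 290.5] 0.97
```

View pics/w11.png

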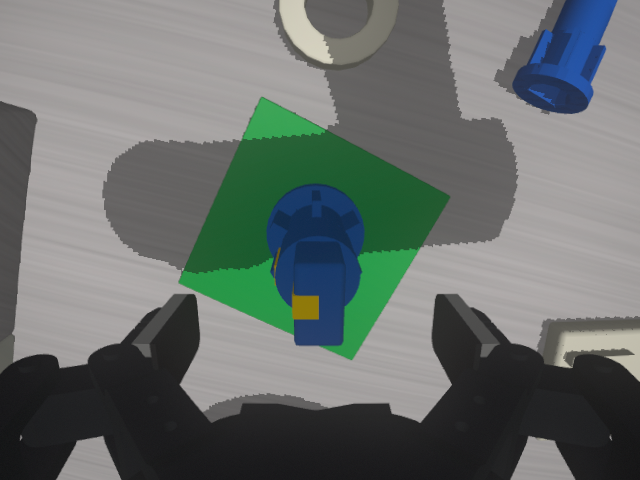

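```bash
python3 - <<'E'
from h import *
from scipy.spatial.transform import Rotation as R
s=arm.read_state(); R0=R.from_quat(s['ee_rot'])
y=np.radians(103.6); ty=np.array([np.cos(y),np.sin(y),0]); tz=np.array([0,0,-1.]); tx=np.cross(ty,tz)
T=R.from_matrix(np.c_[tx,ty,tz]); print('rv',np.degrees((T*R0.inv()).as_rotvec()).round(2), s['position'])
E
```

```text
rv [-1.02  0.8  -0.52] [492.87113763   5.91571059 122.2653612 ]
```

play_rows(motion=[100,0,0,-1.5,-1,0.8,-0.5,100,0,0,-2.9,-1,0.8,-0.5,100,0,0,-2.9,-1,0.8,-0.5,100,0,0,-2.9,-1,0.8,-0.5])

```text
clock: 13.5
position: [492.3, 6.2, 92.4]
ee_rot: [-0.118, 0.993, 0.0, -0.001]
contact_force: [-0.5, -0.6, 0.3]
gripper_width: 85.2
```

```bash
python3 look.py w12 rotor_knob
```

```text
t 13.5 pos [492.3   6.2  92.4] q [ 0.34  0.32 -0.5  -0.   -0.76 -1.68] rot [-1.185e-01  9.930e-01  0.000e+00 -8.000e-04] F [-0.5 -0.6  0.3] w 85.2
rotor_knob [319.5 315.9] 0.61
```

View pics/w12.png

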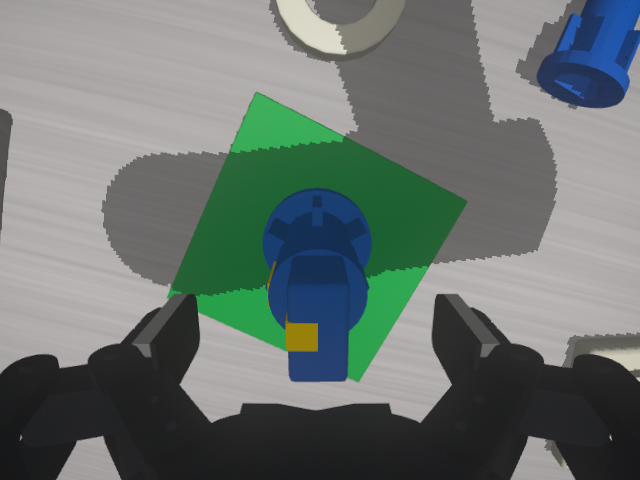

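Well centred (knob columns 286–349 between jaws 198 and 433), with the tips 3 mm above the hub shoulder. Closing.

play_rows(motion=[0,0,0,0,0,0,0,0,0,0,0,0,0,0,0,0,0,0,0,0,0,0,0,0,0,0,0,0,0,0,0,0,0,0,0])

```text
clock: 14.22
position: [492.3, 6.3, 92.5]
ee_rot: [-0.118, 0.993, 0.0, -0.001]
contact_force: [-0.7, 2.0, 0.9]
gripper_width: 19.2
```

play_rows(motion=[0,0,0,0,0,0,0,0,0,0,0,0,0,0])

```text
clock: 14.48
position: [492.2, 6.2, 92.5]
ee_rot: [-0.118, 0.993, 0.0, -0.001]
contact_force: [0.1, 1.0, 1.4]
gripper_width: 18.9
```

```bash
python3 look.py w13
```

```text
t 14.47 pos [492.2   6.2  92.5] q [ 0.34  0.32 -0.5  -0.   -0.76 -1.68] rot [-1.183e-01  9.930e-01  1.000e-04 -6.000e-04] F [0.1 1.  1.4] w 18.9
```

View pics/w13.png

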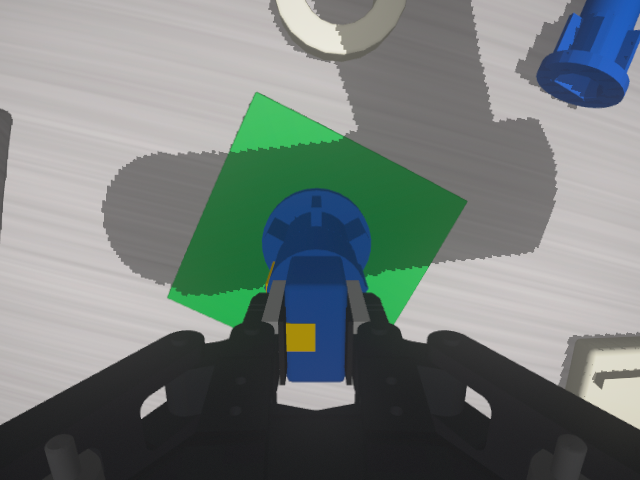

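Knob gripped at 18.9 mm. Lifting and moving part-way toward the feeder to measure the shaft.

play_rows(motion=[0,0,0,3,0,0,0,0,0,0,8,0,0,0,0,0,-4,14,0,0,10,0,1,-10,14,0,0,20,0,1.5,-13,14,0,0,30])

```text
clock: 15.15
position: [506.8, -125.3, 232.6]
ee_rot: [-0.372, 0.928, 0.0, -0.0]
contact_force: [0.3, 0.2, -3.2]
gripper_width: 19.2
```

play_rows(motion=[0,0,0,0,0,0,0,0,0,0,0,0,0,0])

```text
clock: 15.4
position: [506.3, -123.8, 231.2]
ee_rot: [-0.369, 0.93, 0.001, -0.002]
contact_force: [0.2, 0.4, -3.1]
gripper_width: 19.2
```

```bash
python3 look.py w14 shaft_seat; python3 - <<'E'
from h import *
im,d=arm.get_image('top'); save('t14',im[140:290,360:490],4); np.savez('t14',im=im,d=d)
for r in arm.place_of('shaft_seat','top')[:2]: print(r, at_z('top',[r['uv']],56))
E
```

```text
t 15.4 pos [ 506.3 -123.8  231.2] q [ 0.07  0.21 -0.24  0.   -1.12 -0.89] rot [-3.685e-01  9.296e-01  5.000e-04 -1.800e-03] F [ 0.2  0.4 -3.1] w 19.2
shaft_seat [148.  108.3] 0.77
{'uv': [424.9, 227.1], 'confidence': 0.73} [[ 535.79783046 -276.14404303   56.        ]]
```

View pics/w14.png

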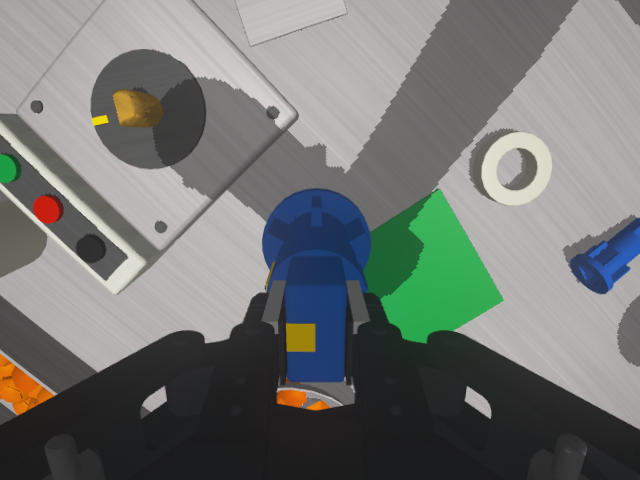

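View pics/t14.png

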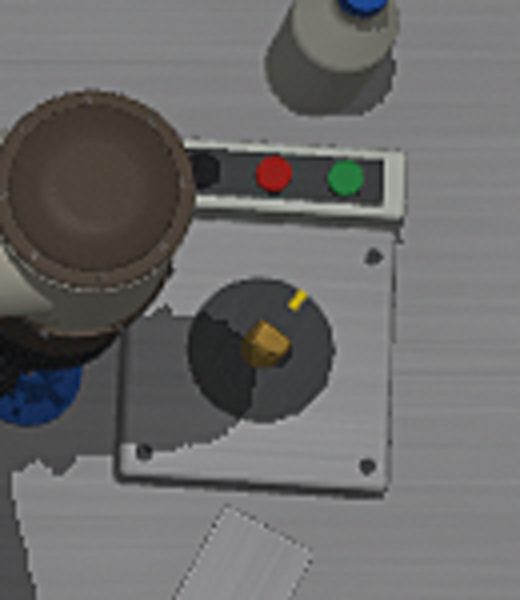

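The wrist view shows the collar centred near (148,109) with its yellow mark at (100,120) and the brass flat facing it. Fitting the collar circle and mark from both cameras.

```bash
python3 - <<'E'
from h import *
def run(name,im,d,i,box,cen):
    hsv=cv2.cvtColor(im,cv2.COLOR_RGB2HSV); x0,y0,x1,y1=box
    roi=np.zeros(d.shape,'uint8'); roi[y0:y1,x0:x1]=1
    v,u=np.nonzero(roi); P=at_z(name,np.c_[u,v],56,i)
    dark=(cv2.inRange(hsv,(0,0,0),(179,90,85))*roi)
    D=with_depth(name,np.c_[u,v],d[v,u],i)
    # collar by edges: Canny points between radius range, robust circle in plane z=56
    e=cv2.Canny(cv2.GaussianBlur(cv2.cvtColor(im,cv2.COLOR_RGB2GRAY),(3,3),0),40,110)*roi
    v,u=np.nonzero(e); Q=at_z(name,np.c_[u,v],56,i)[:,:2]
    c=np.array(cen,float)
    for tol in [12,8,5,3,2,2,2]:
        r=np.linalg.norm(Q-c,axis=1); k=Q[abs(r-46)<tol]
        from scipy.optimize import least_squares
        c=least_squares(lambda p:np.linalg.norm(k-p,axis=1)-46,c,loss='soft_l1').x
    print(name,'collar',c.round(1),len(k))
    ym=cv2.inRange(hsv,(24,150,120),(35,255,255))*roi
    n,l,s,cc=cv2.connectedComponentsWithStats(ym)
    for j in range(1,n):
        if s[j,4]>=4:
            p=at_z(name,[cc[j]],56,i)[0,:2]; r=p-c; print('  yellow',cc[j].round(1),s[j,4],p.round(1),'r',np.linalg.norm(r).round(1),'yaw',np.degrees(np.arctan2(r[1],r[0])).round(1))
    # shaft top by depth
    v,u=np.nonzero(roi); D=with_depth(name,np.c_[u,v],d[v,u],i); t=D[(D[:,2]>94)&(D[:,2]<102)]
    t=t[np.linalg.norm(t[:,:2]-c,axis=1)<25]; print('  shaft top pts',len(t),t.mean(0) if len(t) else '')
    cl=D[(np.linalg.norm(D[:,:2]-c,axis=1)<44)&(np.linalg.norm(D[:,:2]-c,axis=1)>25)]; print('  collar z',np.median(cl[:,2]))
z=np.load('w14.npz'); i={k:z[k] for k in ['fovy','cx','cy','k1','R','t']}; i={k:(float(v) if v.ndim==0 else v) for k,v in i.items()}
run('w',z['im'],z['d'],i,(70,30,230,190),at_z('w',[[148,109]],56,i)[0,:2])
im=np.load('top0.npy');d=np.load('top0d.npy'); run('top',im,d,arm.camera_info('top'),(395,200,455,262),(533,-276))
E
```

```text
w collar [ 536.7 -277.4] 434
  yellow [ 99.9 119.8] 133 [ 568.6 -301.9] r 40.2 yaw -37.4
  shaft top pts 816 [ 534.15982927 -274.92193773   98.02090598]
  collar z 57.25210592122295
top collar [ 536.  -275.5] 123
  yellow [433.6 214.8] 11 [ 567.5 -298.9] r 39.2 yaw -36.6
  shaft top pts 48 [ 534.2315584  -273.6398257    97.16982951]
  collar z 54.49643209650367
```

Both cameras agree: shaft axis ≈ (536.5, −276.8), flat yaw ≈ −37.2°, top at z 98. Moving over it with a +9.6° turn.

play_rows(motion=[0,1,-5,0,0,0,3,0,2,-10,0,0,0,6,0,3.1,-15.2,0,0,0,9.6,0,3.1,-15.2,0,0,0,9.6,0,3.1,-15.2,0,0,0,9.6])

```text
clock: 16.23
position: [537.9, -275.3, 231.8]
ee_rot: [-0.446, 0.895, 0.0, -0.001]
contact_force: [0.0, 0.0, -2.3]
gripper_width: 19.3
```

```bash
python3 look.py w15; python3 - <<'E'
from h import *
im,d=arm.get_image('scene'); save('s15',im[170:330,150:310],4)
im,d=arm.get_image('top'); save('t15',im[140:290,360:490],4)
E
```

```text
t 16.23 pos [ 537.9 -275.3  231.8] q [-0.2   0.35 -0.04  0.   -1.18 -0.44] rot [-4.458e-01  8.951e-01  3.000e-04 -1.100e-03] F [ 0.   0.  -2.3] w 19.3
```

View pics/w15.png

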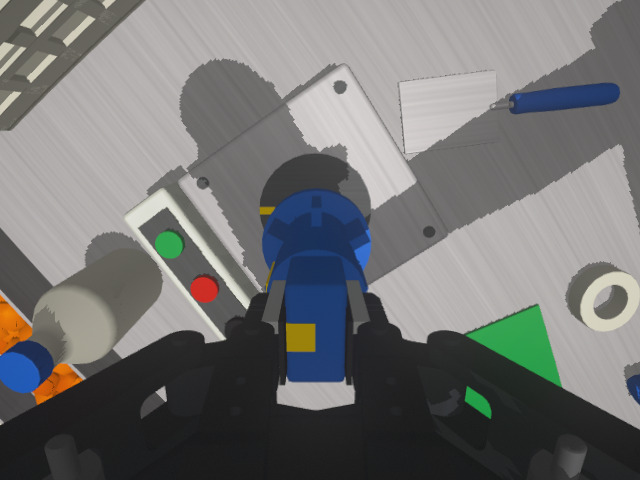

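View pics/s15.png

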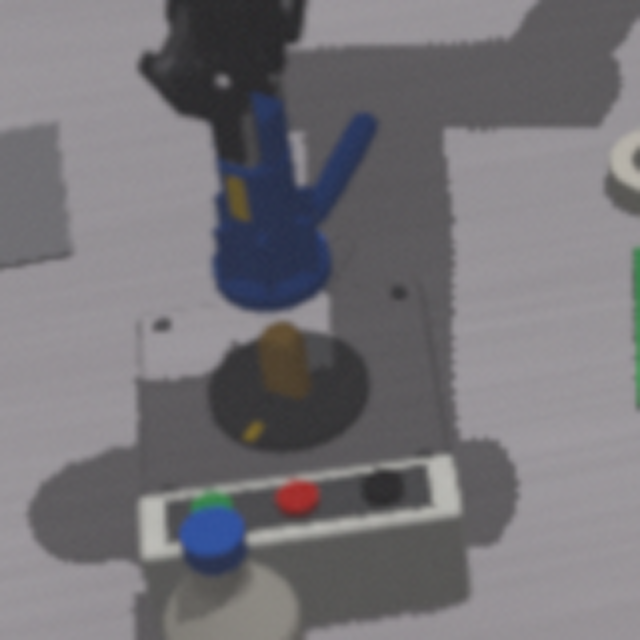

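The rotor is above the shaft with stripe and collar mark both on the left, i.e. the same side. Descending to just above the shaft top, then in small force-checked steps.

play_rows(motion=[0,0,0,-2,0,0,0,0,0,0,-4,0,0,0,0,0,0,-4,0,0,0,0,0,0,-4,0,0,0])

```text
clock: 16.88
position: [538.8, -275.6, 193.5]
ee_rot: [-0.446, 0.895, -0.001, -0.0]
contact_force: [0.6, 0.1, -2.6]
gripper_width: 19.3
```

```bash
python3 -c "
from look import *
st()
im,d=arm.get_image('scene'); save('s16',im[170:330,150:310],4)"
```

```text
t 16.88 pos [ 538.8 -275.6  193.5] q [-0.2   0.38 -0.1   0.   -1.09 -0.44] rot [-4.464e-01  8.948e-01 -1.000e-03 -3.000e-04] F [ 0.6  0.1 -2.6] w 19.3
```

View pics/s16.png

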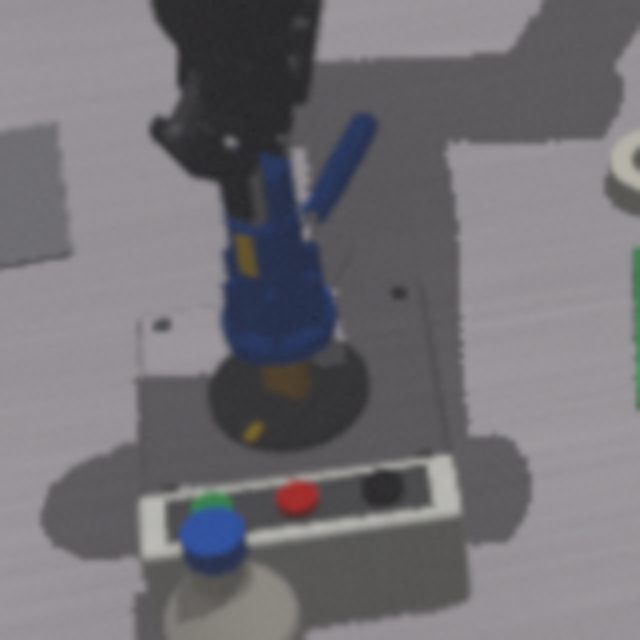

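```bash
python3 - <<'E'
from h import *
s=arm.read_state(); print(s['position'])
p=s['position']; ax=p[:2]+[-.47,-.62]
o=np.array([150,170])
for nm,X in dict(collar=[536.5,-276.8,56],top=[536.5,-276.8,98],foot=[*ax,p[2]-88.5],kn=[*ax,p[2]+28.5]).items(): print(nm,((project('scene',X)[0]-o)*4).round(1))
im,d=arm.get_image('scene'); hsv=cv2.cvtColor(im,cv2.COLOR_RGB2HSV)
b=np.zeros(d.shape,'uint8'); b[228:262,195:240]=cv2.inRange(hsv,(105,110,20),(128,255,255))[228:262,195:240]
for r in range(236,262,2):
    u=np.nonzero(b[r])[0]
    if len(u): print(r,(r-170)*4,(u.min()-150)*4,(u.max()+1-150)*4,(u.min()+u.max()+1-300)*2)
E
```

```text
[ 538.89857413 -275.72351806  193.73883805]
collar [287.7 386.2]
top [278.8 333.2]
foot [278.5 326. ]
kn [251.8 163.3]
236 264 264 316 290
238 272 232 320 276
240 280 232 320 276
242 288 228 328 278
244 296 232 332 282
246 304 228 332 280
248 312 224 332 278
250 320 224 332 278
252 328 228 328 278
254 336 228 328 278
256 344 232 320 276
258 352 240 304 272
```

Projected and observed flange centre agree (278 px), so the alignment is confirmed. Inserting with a small x/y correction.

play_rows(motion=[0,-0.2,-0.1,0,0,0,0,0,-0.2,-0.1,-0.5,0,0,0,0,-0.2,-0.1,-1,0,0,0,0,-0.2,-0.1,-1,0,0,0])

```text
clock: 17.48
position: [535.6, -276.7, 181.4]
ee_rot: [-0.446, 0.895, 0.0, -0.001]
contact_force: [-1.3, 0.8, -2.0]
gripper_width: 19.1
```

play_rows(motion=[0,0,0,-0.4,0,0,0,0,0,0,-0.8,0,0,0,0,0,0,-0.8,0,0,0])

```text
clock: 17.85
position: [535.9, -276.8, 173.8]
ee_rot: [-0.446, 0.895, 0.0, -0.001]
contact_force: [-0.4, 0.2, -2.8]
gripper_width: 19.3
```

The foot is now about 13 mm below the shaft top with no contact force, so the bore is on the shaft. Continuing down.

play_rows(motion=[0,0,0,-0.6,0,0,0,0,0,0,-1.2,0,0,0,0,0,0,-1.8,0,0,0,0,0,0,-2.3,0,0,0,0,0,0,-2.3,0,0,0])

```text
clock: 18.48
position: [535.9, -276.8, 150.7]
ee_rot: [-0.446, 0.895, 0.0, -0.001]
contact_force: [-0.2, -0.6, -3.0]
gripper_width: 19.2
```

play_rows(motion=[0,0,0,-0.2,0,0,0,0,0,0,-0.4,0,0,0,0,0,0,-0.5,0,0,0,0,0,0,-0.5,0,0,0])

```text
clock: 18.98
position: [536.1, -276.8, 146.3]
ee_rot: [-0.446, 0.895, -0.0, -0.001]
contact_force: [0.0, 0.5, -2.0]
gripper_width: 19.2
```

play_rows(motion=[0,0,0,-0.1,0,0,0,0,0,0,-0.2,0,0,0,0,0,0,-0.2,0,0,0])

```text
clock: 19.35
position: [536.1, -276.9, 144.5]
ee_rot: [-0.446, 0.895, -0.0, -0.001]
contact_force: [-0.4, 0.8, -1.2]
gripper_width: 18.9
```

play_rows(motion=[0,0,0,-0.1,0,0,0,0,0,0,-0.1,0,0,0])

```text
clock: 19.6
position: [536.2, -276.9, 144.5]
ee_rot: [-0.446, 0.895, -0.001, -0.001]
contact_force: [-2.1, 1.7, 5.4]
gripper_width: 19.1
```

Contact came at TCP z 144.5, exactly the predicted home height. Releasing.

play_rows(motion=[30,0,0,0,0,0,0,60,0,0,0,0,0,0,100,0,0,0,0,0,0,100,0,0,0,0,0,0,100,0,0,0,0,0,0])

```text
clock: 20.23
position: [536.1, -276.9, 143.2]
ee_rot: [-0.446, 0.895, -0.0, -0.001]
contact_force: [0.4, -0.9, 0.1]
gripper_width: 85.4
```

play_rows(motion=[100,0,0,4,0,0,0,100,0,0,8,0,0,0,100,0,0,12,0,0,0,100,-4,2,14,0,0,0,100,-8,4,14,0,0,0])

```text
clock: 20.85
position: [456.2, -236.8, 285.0]
ee_rot: [-0.446, 0.895, -0.002, 0.001]
contact_force: [-0.3, 0.5, -0.9]
gripper_width: 85.2
```

play_rows(motion=[100,0,0,0,0,0,0,100,0,0,0,0,0,0])

```text
clock: 21.1
position: [456.5, -237.0, 283.7]
ee_rot: [-0.446, 0.895, -0.001, -0.0]
contact_force: [0.6, 0.4, -0.3]
gripper_width: 85.4
```

```bash
python3 look.py w17 rotor_foot rotor_knob; python3 - <<'E'
from h import *
im,d=arm.get_image('scene'); save('s17',im[170:330,150:310],4)
im,d=arm.get_image('top'); save('t17',im)
z=np.load('w17.npz'); i={k:z[k] for k in ['fovy','cx','cy','k1','R','t']}; i={k:(float(v) if v.ndim==0 else v) for k,v in i.items()}
im=z['im'];d=z['d'];hsv=cv2.cvtColor(im,cv2.COLOR_RGB2HSV)
b=cv2.inRange(hsv,(105,110,30),(128,255,255)); v,u=np.nonzero(b); P=with_depth('w',np.c_[u,v],d[v,u],i); P=P[(d[v,u]>0)&(np.linalg.norm(P[:,:2]-[536.5,-276.8],axis=1)<45)]
k=P[P[:,2]>168]; print('top z (expect 173)',np.median(k[:,2]),k.mean(0))
k=P[(P[:,2]>110)&(P[:,2]<138)]; A=np.c_[2*k[:,:2],np.ones(len(k))]; s=np.linalg.lstsq(A,(k[:,:2]**2).sum(1),rcond=None)[0]; print('hub circle',s[:2],np.sqrt(s[2]+(s[:2]**2).sum()),len(k))
k=P[(P[:,2]>60)&(P[:,2]<70)];print('flange z',np.percentile(k[:,2],[10,50,90,99]) if len(k) else '')
E
```

```text
t 21.1 pos [ 456.5 -237.   283.7] q [-0.16  0.16 -0.17  0.   -1.24 -0.48] rot [-4.46e-01  8.95e-01 -7.00e-04 -4.00e-04] F [ 0.6  0.4 -0.3] w 85.4
rotor_foot [224.7 219.5] 0.77
rotor_knob [194.4 247.9] 0.94
rotor_knob [591.6 361.3] 0.79
rotor_knob [207.9 238.9] 0.67
top z (expect 173) 173.8187887603225 [ 532.92956682 -277.92042323  173.51608709]
hub circle [ 535.57519239 -278.13739918] 19.76120077659238 490
flange z [65.58703348 67.05327956 68.08753386 69.40512823]
```

View pics/w17.png

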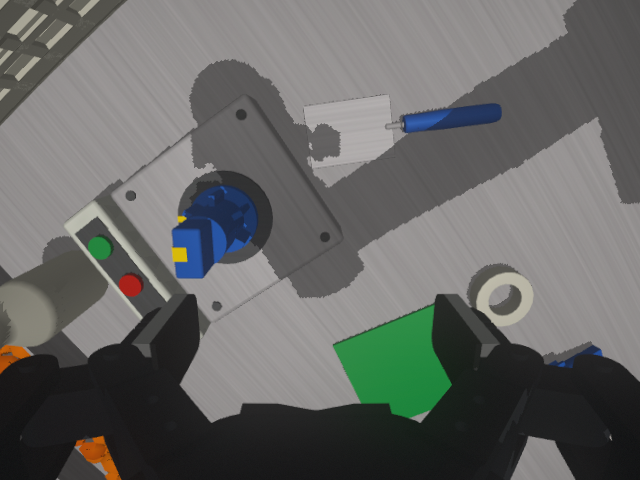

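View pics/s17.png

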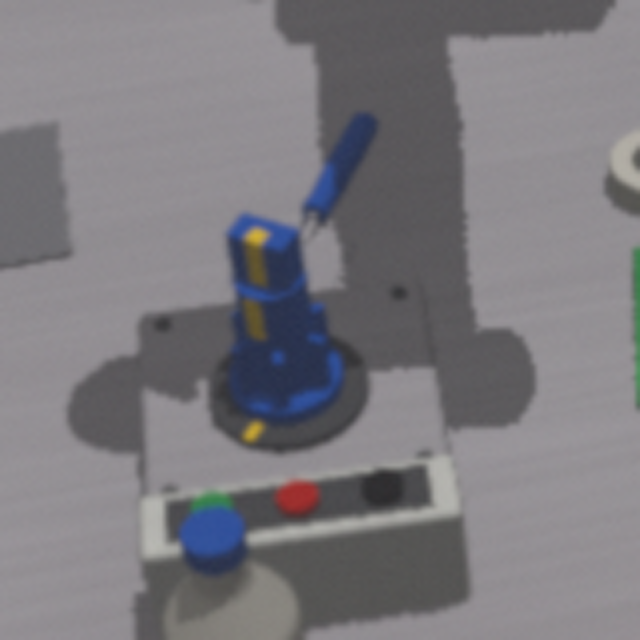

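View pics/t17.png

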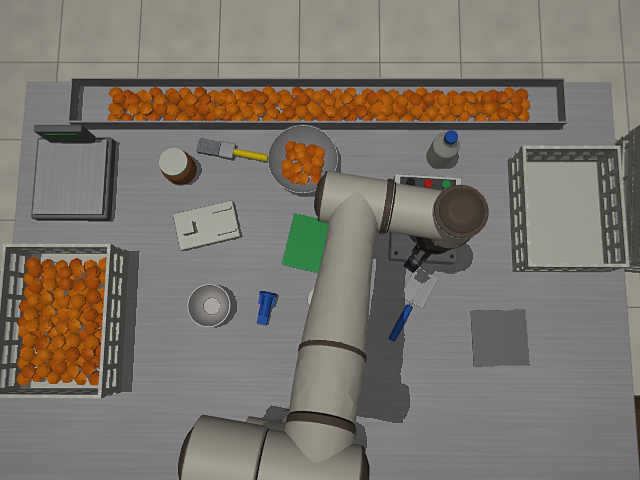

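The rotor sits on the shaft with its top at 173.8 mm (173 expected if home) and its hub axis within about 2 mm of the shaft. The stripe points at the collar mark. The bowl, bottle, tub and brush look unmoved, and the robot is clear of everything. Handing in.

```bash
python3 -c "
from bench import arm
print(arm.job_done())"
```

```text
the job is handed in; nothing more can be done
None
```

The rotor is on the feeder shaft, foot down on the collar, yellow mark to yellow mark, and released. I handed the job in at about 21 s; no verdict is reported.

**What I did:** I gripped the large rotor by its hub in the cradle with the tool leaning about 30°. I swung it upright, stood it on the green mat, let go and backed out. I then took it afresh by the knob from above, turned it to the shaft's flat at about −37° and lowered it. It met the collar at the predicted height, with a force change of about 6–7 N, and I opened the gripper and withdrew.

**Last checks:**
- **Seating height:** the rotor's top is at 173.8 mm, against 173 mm expected when fully home. The flange points under the rotor read 65.6–69.4 mm, around the expected 66 mm.
- **Centring:** the hub circle centre is about 1.5 mm from the measured shaft axis, close to the 2 mm camera calibration error.
- **Turn:** the stripe faces the collar's yellow mark in the scene and wrist pictures. I judged this by eye and did not measure the angle after release.
- **Surroundings:** force on the tool is about zero and the arm is clear. In the top view the bowl, bottle, tub and brush look where they were at the start.

No check failed. The trained network's shaft position from the scene camera was about 6 mm off the circle fits from the other two cameras, which agreed to about 2 mm, so I used the fits.

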